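# Lift a hot bread off the thali with the tongs

### The arm

A 6-joint arm with a two-finger parallel gripper is mounted at the origin on the work surface. World frame = base frame: x ahead of the robot, y to its left, z up, the work surface at z = 0. Lengths are in m, angles in rad, forces in N, time in s.
With the tool pointing down it reaches from about 0.325 to 0.875 m from the base axis. Payload 4.4 kg.
Tool frame: the origin (TCP) lies between the finger pads; the fingertips stand 19 mm ahead of it and the grasp point (between the pads) is the TCP (bot.nose_length is the distance from the TCP to the fingertips, in m); z points along the fingers, x is the direction in which the jaws open and shut, and the axes are right-handed (so a half turn about z gives the same grasp; the last joint's range is limited). The gripper opens to 85 mm and grips with 20 to 120 N. Pads are 22 mm wide; open, the fingers measure 114 mm over their backs; the gripper's body (76 mm by 85 mm) begins 54 mm behind the grasp point. The pads swing forward as they close: fully open they stand 13 mm farther back than shut.
Start: joints at [1.157, 0.207, 1.542, -0, 1.393, -0.15], TCP at [0.15, 0.555, 0.25] pointing down, gripper open.
Joint ranges: [-2.73, 2.73], [-0.86, 2.22], [0.23, 2.46], [-1.11, 4.25], [0.08, 2.63], [-2.82, 2.82]. Speed limits (rad/s): [2.79, 2.79, 3.14, 3.14, 3.14, 3.14].

### API

Orientations are given as a rotation vector (axis times angle).
In Python, from plant import bot, imaging, nets gives the robot as it stands.
- The arm moves only by the tool jog_arm, never from a script. Its argument "moves" is text: rows parted by semicolons, each of 5 numbers parted by spaces: the finger opening in cm, from 0 to 8.54, then the shift along the tool's x, y, z in cm, then the turn about the tool's z in rad. In form: claw tx ty tz turn; .... A call has 1 to 20 rows; each row shifts and turns the commanded pose from where the row before left it, along the tool's axes as they then stand; what a row does not reach is not made up. A row lasts 1/12 s, in which the tool goes at most 41.7 mm and 7.16 degrees, less where a joint would pass 70% of its speed; a pose out of reach is approached as far as the arm can. A call is refused whole if a number of a shift passes 4.17 or a number of a turn 0.125, either way. A call with a gripper value outside its range is refused whole. The fingers move at their own pace and stop on an object; "grip_force" is the grip in N (left out, the last holds). Time passes only in rows, so rows that do not move let the fingers close. It gives the time, the measured TCP pose, the force and the opening at its end, in the units of the state.
- bot.observe(): the state, without advancing time (a new reading comes with each control period).
- imaging.get_image(name): name is "side" or "top" or "wrist"; returns a dict with "image" (400x640x3 uint8, blue, green, red), "vfov" (degrees; the focal length in pixels is half the picture's height over the tangent of half this angle, whatever the lens; pixels are square), "cx", "cy" (the principal point, pixels), "R" (3x3) and "t" (3): a world point X has camera coordinates R X + t. Camera axes: x right, y down, z forward; pixel columns grow to the right and rows downward; lengths in m; the calibration is good to about 2 mm. A picture is of the moment at which its call begins. There is no depth.
- bot.sign_off(): hands the job in, once; it reports no verdict.
Trained networks look in the newest picture that a camera, given by its name, has taken for a name from the list of things; names that differ only in an ending like _2 or _b are one class to them, and where a whole thing is asked for, a point or a joint stands for the part that bears it (a point fixed in the world has none). Each returns a list of dicts, best first, with "conf" (0 to 1); they miss things now and then, are a little off and sometimes report something else, mostly with a low value. They report only what shows in the picture. A call takes as long as a camera call. They do not tell look-alikes from the thing itself.
- nets.cut_out(camera, target): "mask" (400x640 bool, what is visible of it) and "position" ([column, row] in pixels, amid what is visible of it).
- nets.tip_of(camera, target): "position" ([column, row] in pixels: a listed point, or the origin of a listed thing).
The state is a dict: "clock": time; "q": joint angles; "dq": joint speeds; "tau": joint torques, N m; "tool_pos": TCP position; "eef_rot": TCP orientation; "force": force on the tool from outside, world axes, zero at the start; "ft_torque": the same for the moment, N m; "finger_gap": opening from 0.0 (shut) to 1.0 (fully open).
Only numpy, scipy, OpenCV 4.12 (cv2) and the standard library are available. Lean on these libraries where they do the work, as an engineer would, in place of code of your own. Each camera call takes 0.05 s, during which the arm holds its last target.

### The job

Pick up the kitchen tongs from their rest, close their jaws on the small round bread that lies on the steel thali on the shelf, lift it well clear of the thali (about a hand's breadth, 10 cm) and finish while still holding it up there in the tongs: do not put it down or let go. The bread is hot, so the gripper must never touch it itself, and the thali and everything else on the shelf and table must stay where they are.

Things in the scene. Friction and masses are not known exactly. Their poses are not given: they have to be found in the camera images.
- tongs_grip (a point): Steel kitchen tongs (110 g) lying level on a rest, jaws apart sideways. This is where to grip them: midway between the arms, 100 mm ahead of the hinge end, mid-height, 38 mm above the table at start. x points along the tongs to the jaws, y across, z up. Outside each arm here is a flat black rubber grip plate, 50 mm long (x), 20 mm high; width over both 49 mm open, 36 mm when on the bread
- tongs_jaw (a point): Point midway between the tongs' jaws, 120 mm ahead (+x) of the grip point, same height and axes. Each jaw is a flat upright plate 46 mm long, 22 mm high, with a 6 mm inward lip at its front end. Gap between plates 74 mm open, 62 mm when squeezed to 44 mm over the grip plates; 10 mm less between the lips. The tongs end 25 mm ahead of this point; arms 16 mm high
- tongs_left (a joint): closing angle of the left tongs arm (rad): 0 open, 0.07 when on the bread, 0.15 shut; the right arm turns alike. Springs keep the tongs open: squeezing the grip plates takes about 6 N at first, 10 N at the bread's width; of any further grip force nearly half reaches the jaws
- rest: Fixed tong rest under the tongs, origin on the table below the starting grip point, x along the tongs. Two cross bars 12 mm thick, 30 mm high: 100 mm wide at x = +65 mm, 60 mm wide at x = -80 mm; between them only a spine 24 mm wide and 4 mm high
- bread_center (a point): Small round baked bread, brown, 44 mm in diameter and 44 mm high, upright sides from 9 to 33 mm up, 25 to 50 g, standing on the thali near its middle; this is its centre, 22 mm above the thali's floor. z is its own axis, up
- thali_floor (a point): Round steel thali (plate) 140 mm in diameter standing on the shelf, with a rim 12 mm high; this point is the centre of its inner floor, 3 mm above the shelf. It stands in one of four places along the shelf, loose
- shelf: Low steel angle-iron shelf fixed on the table: 200 mm deep (x), 920 mm long (y), top 90 mm above the table; origin on the table under its centre, so its front edge is 100 mm nearer the robot. A tilt-out bin hinges beneath its left half and may lean out up to 20 mm
- jar_center (a point): Glass pickle jar on the shelf, 72 mm in diameter, 105 mm high; its centre. Leave alone
- tumbler_center (a point): Steel tumbler on the shelf, 68 mm in diameter, 95 mm high; its centre. Leave alone
- katori_center (a point): Small steel bowl on the shelf, 84 mm in diameter, 38 mm high; its centre. Leave alone
- scoop_center (a point): Yellow plastic scoop on the right end of the shelf, 180 mm long, 32 mm high; centre of its pan. Leave alone
- tin_center (a point): Round steel tin on the table at the left, 94 mm in diameter, 90 mm high; its centre. Leave alone
- spoon_grip (a point): Steel spoon lying on the table at the right; a point on its handle. Leave alone
Things that resemble listed ones, but are neither listed nor needed, are in the scene too. What is shaped like the part that bears bread_center but yellow is not meant.

How it is judged:
By the outcome, as a careful person would: the job done as asked, in the order asked, and still so for the second after the job is handed in, while the arm keeps its last pose, push and grip.
It also fails if it takes over 42 s, if anything falls off the work surface, if the arm or the gripper's body presses on something with over 40 N, if the wrist force passes 120 N, or if a joint passes its speed limit or range.

## Working session

There is one attempt and no reset: what is moved stays moved. The work goes in short steps, Python scripts to look and compute and a tool call to move; the robot and the scene stay as the last step left them, time stands still between calls to the robot, and variables do not carry over. Pictures are saved under pics/ and viewed, and the job is handed in when it is done.

Besides the shell and the picture viewer there is one more tool, called after "Emit:" in YAML: its name, and indented under it one key for each argument. jog_arm: Moves the arm, as the interface text tells. Its arguments: {"type":"object","properties":{"moves":{"type":"string"},"grip_force":{"type":"number"}},"required":["moves"]}

```bash
ls; mkdir -p pics; python3 - <<'E'
from plant import bot, imaging, nets
import cv2
print(bot.observe())
for n in ["side","top","wrist"]:
    d=imaging.get_image(n); cv2.imwrite(f"pics/{n}0.png",d["image"]); print(n,d["vfov"],d["cx"],d["cy"],d["R"],d["t"])
    for t in ["tongs_grip","tongs_jaw","bread_center","thali_floor","shelf","rest"]:
        print(t,[(r["conf"],r["position"]) for r in nets.tip_of(n,t)][:3])
E
```

```text
pics
{'clock': 0.0, 'q': array([ 1.15650088e+00,  2.07447022e-01,  1.54298952e+00,  1.14001027e-05,
        1.39351760e+00, -1.50476078e-01]), 'dq': array([ 0.00075527,  0.00142527, -0.00119793, -0.00040783,  0.00099833,
        0.00088027]), 'tau': array([-8.71407265e-04, -3.83020556e+01, -2.91597337e+01, -3.17277354e-04,
        1.04308542e-02, -1.07734928e-05]), 'tool_pos': array([0.14963788, 0.55442703, 0.24909352]), 'eef_rot': array([ 2.49342789,  1.90927249, -0.00325726]), 'force': array([ 0.28770353,  0.56593875, -1.0394755 ]), 'ft_torque': array([-0.03205014,  0.04994553, -0.0081627 ]), 'finger_gap': 0.9987945812242395}
side 49.85192459780726 316.72525947132914 199.89968451762417 [[ 0.96291725 -0.26973486 -0.00578658]
 [-0.15220594 -0.52539586 -0.83713353]
 [ 0.22276384  0.80697106 -0.54696798]] [-0.50085475  0.18434425  1.3959094 ]
tongs_grip [(0.5, [294.3, 211.8])]
tongs_jaw [(0.85, [280.4, 201.6]), (0.21, [373.9, 239.0])]
bread_center [(0.69, [324.2, 252.8]), (0.65, [371.8, 232.3])]
thali_floor [(0.94, [374.8, 241.8])]
shelf [(0.75, [352.7, 218.6])]
rest [(0.8, [288.3, 221
[... 161 characters left out ...]
6e-01]
 [ 1.13755988e-01 -8.75069545e-04 -9.93508334e-01]] [0.03413378 0.54051782 1.37570205]
tongs_grip [(0.51, [305.4, 229.4])]
tongs_jaw [(0.78, [271.2, 230.1])]
bread_center [(0.7, [363.9, 207.0]), (0.64, [380.9, 168.8]), (0.61, [273.5, 230.4])]
thali_floor [(0.74, [383.5, 162.7]), (0.42, [307.4, 228.7])]
shelf [(0.66, [317.5, 164.3])]
rest [(0.94, [307.0, 231.4])]
wrist 69.25835073807436 317.42033052540177 200.86366971369245 [[ 2.60103517e-01  9.65580590e-01 -5.34090286e-04]
 [ 9.18538825e-01 -2.47261011e-01  3.08461375e-01]
 [ 2.97712256e-01 -8.07224711e-02 -9.51236719e-01]] [-0.57502176 -0.04084252  0.37916629]
tongs_grip []
tongs_jaw []
bread_center []
thali_floor []
shelf []
rest []
```

View pics/side0.png

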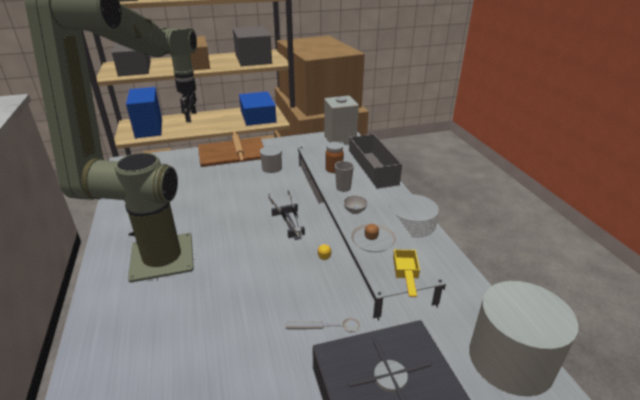

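View pics/top0.png

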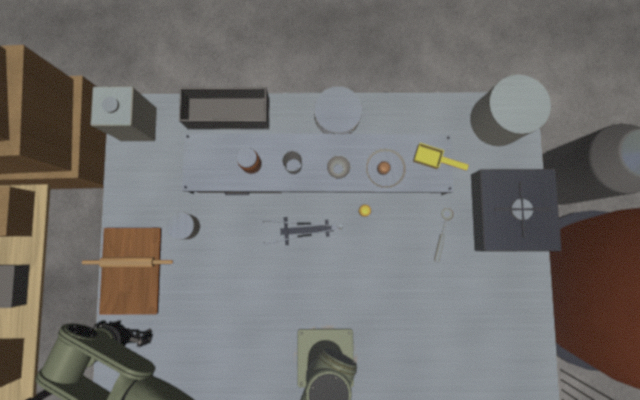

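View pics/wrist0.png

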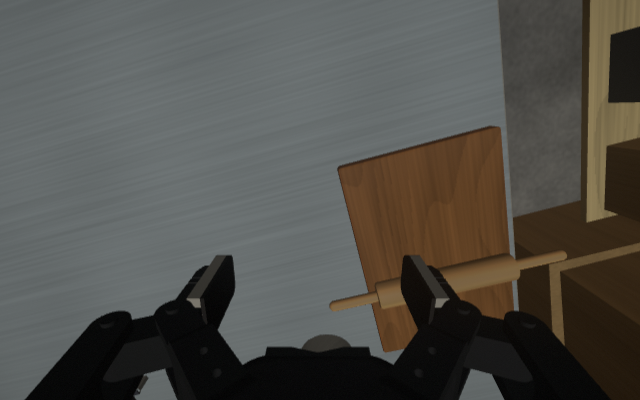

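The top view shows the tongs near (305,229) with jaws to the left, which is +y, at (271,230). The bread is on the thali near (383,167). The yellow ball at (364,210) is the decoy. Next I'll turn these pixels into positions.

```bash
cat > h.py <<'E'
from plant import bot, imaging, nets
import numpy as np, cv2
from scipy.spatial.transform import Rotation as Ro
def K(d):
    f=200/np.tan(np.radians(d["vfov"]/2)); return np.array([[f,0,d["cx"]],[0,f,d["cy"]],[0,0,1]])
def atz(d,p,z):
    R=np.array(d["R"]);t=np.array(d["t"]); c=-R.T@t; r=R.T@np.linalg.inv(K(d))@np.array([p[0],p[1],1.]); return c+r*(z-c[2])/r[2]
def proj(d,X):
    v=K(d)@(np.array(d["R"])@np.array(X)+np.array(d["t"])); return v[:2]/v[2]
E
python3 - <<'E'
from h import *
s=imaging.get_image("side"); t=imaging.get_image("top")
Z=dict(tongs_grip=.038,tongs_jaw=.038,bread_center=.115,thali_floor=.093,shelf=0.09,rest=0.0,katori_center=.109,tumbler_center=.1375,jar_center=.1425,scoop_center=.106,tin_center=.045,spoon_grip=.005)
for k,z in Z.items():
    for n,d in (("side",s),("top",t)):
        for r in nets.tip_of(n,k): print(k,n,r["conf"],r["position"],np.round(atz(d,r["position"],z),3))
for n in("top","side"):
  for r in nets.cut_out(n,"tongs_grip"):
    print(n,r["conf"],r["position"],r["mask"].sum())
E
```

```text
tongs_grip side 0.5 [291.8, 212.3] [0.449 0.076 0.038]
tongs_grip top 0.78 [304.6, 228.7] [0.441 0.069 0.038]
tongs_jaw side 0.63 [280.9, 201.1] [0.427 0.158 0.038]
tongs_jaw top 0.82 [272.2, 227.1] [0.447 0.182 0.038]
tongs_jaw top 0.63 [317.5, 162.6] [0.675 0.023 0.038]
bread_center side 0.54 [326.9, 250.5] [ 0.481 -0.249  0.115]
bread_center top 0.53 [363.3, 210.6] [ 0.496 -0.127  0.115]
bread_center top 0.45 [381.3, 171.4] [ 0.627 -0.19   0.115]
thali_floor side 0.85 [375.6, 237.9] [ 0.65  -0.208  0.093]
thali_floor side 0.74 [308.3, 325.6] [ 0.365 -0.48   0.093]
thali_floor side 0.18 [371.0, 230.9] [ 0.65  -0.171  0.093]
thali_floor top 0.76 [381.8, 167.0] [ 0.647 -0.196  0.093]
shelf side 0.86 [351.3, 219.0] [ 0.613 -0.089  0.09 ]
shelf top 0.74 [316.9, 165.4] [0.654 0.025 0.09 ]
rest side 0.67 [289.0, 221.9] [0.437 0.073 0.   ]
rest top 0.59 [306.1, 228.8] [0.442 0.065 0.   ]
katori_center side 0.64 [355.3, 205.4] [ 0.643 -0.044  0.109]
katori_center top 0.85 [337.2, 170.9] [ 0.631 -0.043  0.109]
katori_center top 0.39 [305.0, 228.9] [0.437 0.066 0.109]
tumbler_center side 0.64 [344.5, 176.9] [0.653 0.1   0.138]
tumbler_center side 0.28 [331.8, 156.4] [0.656 0.265 0.138]
tumbler_center top 0.56 [294.8, 163.0] [0.653 0.098 0.137]
jar_center side 0.33 [344.2, 174.2] [0.655 0.111 0.142]
jar_center top 0.97 [252.2, 157.0] [0.673 0.238 0.143]
scoop_center side 0.62 [402.4, 264.3] [ 0.67  -0.354  0.106]
scoop_center top 0.77 [429.3, 153.8] [ 0.688 -0.356  0.106]
tin_center side 0.67 [273.3, 159.2] [0.46  0.481 0.045]
tin_center top 0.91 [182.7, 226.6] [0.45  0.492 0.045]
spoon_grip side 0.7 [308.2, 323.0] [ 0.385 -0.399  0.005]
spoon_grip side 0.64 [331.5, 158.8] [0.726 0.487 0.005]
spoon_grip side 0.22 [357.0, 202.9] [0.712 0.115 0.005]
spoon_grip top 0.86 [440.7, 242.4] [ 0.39  -0.413  0.005]
top 0.79 [306.6, 222.2] 270
top 0.42 [431.9, 158.3] 692
side 0.7 [292.1, 209.1] 304
side 0.26 [322.2, 324.1] 565
```

```bash
python3 - <<'E'
from h import *
t=imaging.get_image("top")["image"]
cv2.imwrite("pics/topz.png",cv2.resize(t[130:260,230:400],None,fx=4.6,fy=4.6,interpolation=cv2.INTER_CUBIC))
E
```

```text
(no output)
```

View pics/topz.png

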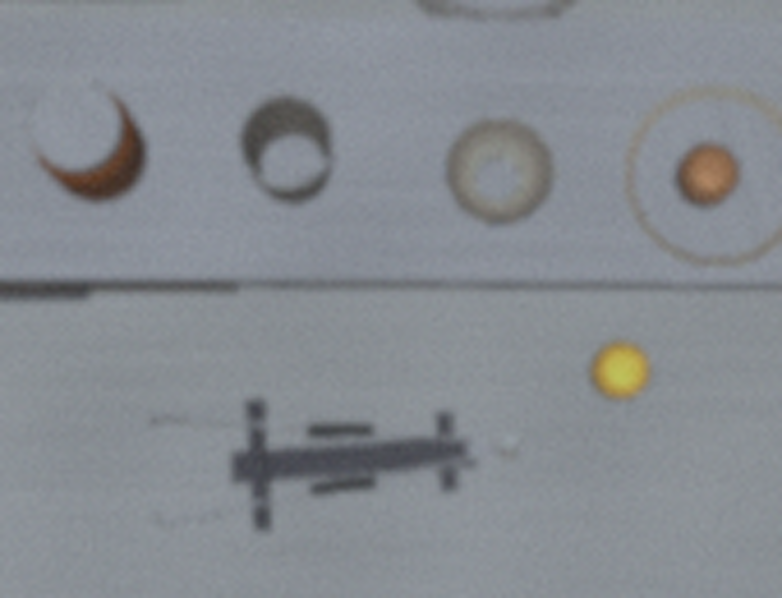

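```bash
python3 - <<'E'
from h import *
o=bot.observe(); R=Ro.from_rotvec(o["eef_rot"]).as_matrix(); print(np.round(R,3))
w=imaging.get_image("wrist"); c=-np.array(w["R"]).T@np.array(w["t"]); print("cam in tool",R.T@(c-o["tool_pos"]), "R", np.round(np.array(w["R"])@R,3))
print("tool x yaw",np.degrees(np.arctan2(R[1,0],R[0,0])))
E
```

```text
[[ 0.261  0.965  0.   ]
 [ 0.965 -0.261  0.   ]
 [ 0.     0.    -1.   ]]
cam in tool [ 0.00015045 -0.07852363 -0.12263029] R [[ 1.    -0.001  0.001]
 [ 0.001  0.951 -0.308]
 [-0.     0.308  0.951]]
tool x yaw 74.88376404290355
```

Emit:
jog_arm:
  moves: "8.5 0 0 0 0.123; 8.5 0 0 0 0.123; 8.5 0 0 0 0.123; 8.5 0 0 0 0.123; 8.5 0 0 0 0.123; 8.5 0 0 0 0.123; 8.5 0 0 0 0.123; 8.5 0 0 0 0.123; 8.5 0 0 0 0.123; 8.5 0 0 0 0.123; 8.5 0 0 0 0"

```text
clock: 3.47
tool_pos: [0.15, 0.5551, 0.2503]
eef_rot: [-3.139, -0.118, -0.0]
force: [-0.2, 0.2, -0.3]
finger_gap: 0.995
```

Emit:
jog_arm:
  moves: "8.5 0.9 1.8 0 0; 8.5 1.8 3.6 0 0; 8.5 1.8 3.6 0 0; 8.5 1.8 3.6 0 0; 8.5 1.8 3.6 0 0; 8.5 1.8 3.6 0 0; 8.5 1.8 3.6 0 0; 8.5 1.8 3.6 0 0; 8.5 1.8 3.6 0 0; 8.5 1.8 3.6 0 0; 8.5 1.8 3.6 0 0; 8.5 1.8 3.6 0 0; 8.5 1.8 3.6 0 0; 8.5 1.8 3.6 0 0; 8.5 0.9 1.8 0 0; 8.5 0 0 0 0; 8.5 0 0 0 0"

```text
clock: 4.88
tool_pos: [0.4403, 0.0711, 0.2503]
eef_rot: [-3.139, -0.12, 0.001]
force: [-0.4, 0.4, 0.6]
finger_gap: 0.996
```

```bash
python3 - <<'E'
from h import *
o=bot.observe(); R=Ro.from_rotvec(o["eef_rot"]).as_matrix(); print(o["clock"],o["tool_pos"],np.round(o["q"],2),"yaw",np.degrees(np.arctan2(R[1,0],R[0,0])),o["force"])
w=imaging.get_image("wrist"); cv2.imwrite("pics/w1.png",w["image"])
for k,z in dict(tongs_grip=.038,tongs_jaw=.038,rest=0).items():
    for r in nets.tip_of("wrist",k): print(k,r["conf"],r["position"],np.round(atz(w,r["position"],z),4))
print("tcp proj",proj(w,o["tool_pos"]))
E
```

```text
4.8833 [0.44025098 0.07114802 0.25027321] [-0.03 -0.08  1.84  0.    1.38 -0.11] yaw 4.382282216969291 [-0.4278244   0.3708854   0.55115666]
tongs_grip 0.89 [316.4, 176.6] [0.4395 0.0716 0.038 ]
rest 0.82 [316.7, 173.1] [0.44   0.0674 0.    ]
tcp proj [316.00063563 277.42905532]
```

View pics/w1.png

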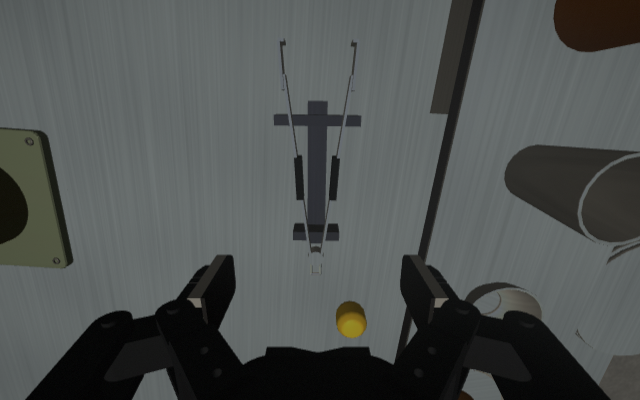

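The wrist view shows the tongs upright in the picture. The grip plates are at (299,178) and (334,178), the jaw ends at (282,42) and (354,42), and the hinge at (316,270). Next I'll check the axis direction before going down.

```bash
python3 - <<'E'
from h import *
w=imaging.get_image("wrist")
I=w["image"]
cv2.imwrite("pics/w1z.png",cv2.resize(I[25:285,255:380],None,fx=2.3*1.0,fy=2.3,interpolation=cv2.INTER_CUBIC))
for p,z in [((299,178),.046),((334,178),.046),((282,42),.046),((354,42),.046),((316,250),.046),((274,120),.03),((361,120),.03),((293,231),.03),((338,231),.03)]:
    print(p,np.round(atz(w,p,z),4))
E
```

```text
(299, 178) [0.4185 0.0721 0.046 ]
(334, 178) [0.4589 0.0754 0.046 ]
(282, 42) [0.3929 0.211  0.046 ]
(354, 42) [0.4652 0.2168 0.046 ]
(316, 250) [ 0.4454 -0.0187  0.046 ]
(274, 120) [0.3852 0.1337 0.03  ]
(361, 120) [0.4842 0.1416 0.03  ]
(293, 231) [ 0.4143 -0.0023  0.03  ]
(338, 231) [0.4721 0.0024 0.03  ]
```

View pics/w1z.png

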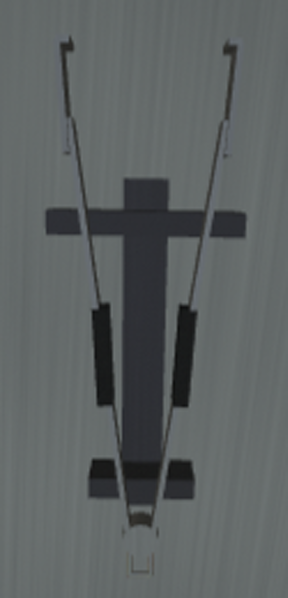

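Emit:
jog_arm:
  moves: "8.5 0 0 3 0; 8.5 0 0 3.5 0; 8.5 0 0 3.5 0; 8.5 0 0 3.5 0; 8.5 0 0 3 0; 8.5 0 0 2 0; 8.5 0 0 1.3 0; 8.5 0 0 0.8 0; 8.5 0 0 0.5 0; 8.5 0 0 0 0; 8.5 0 0 0 0"
  grip_force: 20

```text
clock: 6.05
tool_pos: [0.4406, 0.0723, 0.04]
eef_rot: [3.139, 0.122, 0.002]
force: [0.7, 0.3, 0.0]
finger_gap: 0.994
```

```bash
python3 - <<'E'
from h import *
o=bot.observe(); print(o["tool_pos"],o["finger_gap"],o["force"])
w=imaging.get_image("wrist"); cv2.imwrite("pics/w2.png",w["image"])
E
```

```text
[0.44061466 0.07230458 0.03996953] 0.9939012172245691 [0.74582369 0.31881515 0.01003202]
```

View pics/w2.png

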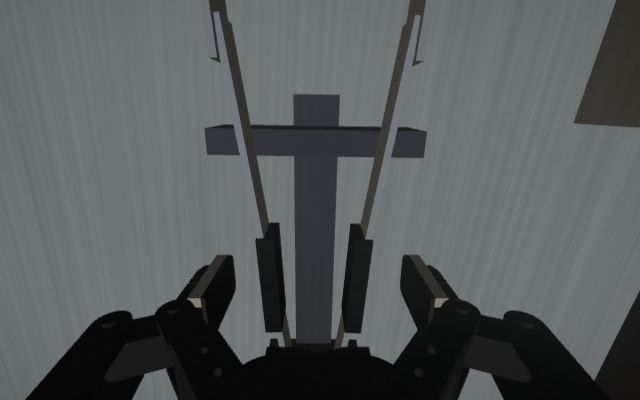

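The fingers straddle the grip plates, which are nearly centred (plates about x=258–371, pads 233–402). Now close to 4.4 cm.

Emit:
jog_arm:
  moves: "6 0 0 0.1 0; 5.4 0 0 0 0; 5 0 0 0 0; 4.8 0 0 0 0; 4.6 0 0 0 0; 4.4 0 0 0 0; 4.4 0 0 0 0; 4.4 0 0 0 0; 4.4 0 0 0 0; 4.4 0 0 0 0; 4.4 0 0 0 0; 4.4 0 0 0 0"
  grip_force: 20

```text
clock: 7.1
tool_pos: [0.4411, 0.072, 0.0399]
eef_rot: [-3.139, -0.121, -0.003]
force: [-2.9, 1.5, 9.9]
finger_gap: 0.519
```

```bash
python3 - <<'E'
from h import *
o=bot.observe(); print(o["tool_pos"],o["finger_gap"]*85.4,o["force"])
w=imaging.get_image("wrist"); cv2.imwrite("pics/w3.png",w["image"])
E
```

```text
[0.44112384 0.07204701 0.03987266] 44.28701827594024 [-2.89054092  1.54781263  9.9032039 ]
```

View pics/w3.png

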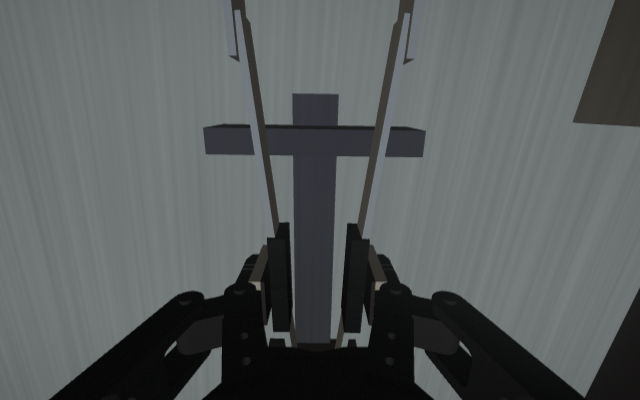

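Emit:
jog_arm:
  moves: "4.4 0 0 -0.2 0; 4.4 0 0 -0.5 0; 4.4 0 0 -1 0; 4.4 0 0 -1.5 0; 4.4 0 0 -2 0; 4.4 0 0 -2 0; 4.4 0 0 -2 0; 4.4 0 0 -2 0; 4.4 0 0 -2 0; 4.4 0 0 -2 0; 4.4 0 0 -2 0; 4.4 0 0 -2 0; 4.4 0 0 -1.5 0; 4.4 0 0 -1 0; 4.4 0 0 -0.5 0; 4.4 0 0 0 0; 4.4 0 0 0 0"

```text
clock: 8.57
tool_pos: [0.4395, 0.072, 0.2597]
eef_rot: [-3.139, -0.121, 0.002]
force: [-0.3, 0.7, -1.9]
finger_gap: 0.517
```

```bash
python3 - <<'E'
from h import *
o=bot.observe(); print(o["tool_pos"],o["finger_gap"]*85.4,o["force"],o["ft_torque"])
w=imaging.get_image("wrist"); cv2.imwrite("pics/w4.png",w["image"])
w=imaging.get_image("side"); cv2.imwrite("pics/s4.png",cv2.resize(w["image"][120:280,200:440],None,fx=3.3,fy=3.3,interpolation=cv2.INTER_CUBIC))
E
```

```text
[0.43947142 0.07198069 0.25972362] 44.187136507744704 [-0.25836693  0.6902334  -1.93748722] [ 0.01086959 -0.01589788 -0.01423915]
```

View pics/w4.png

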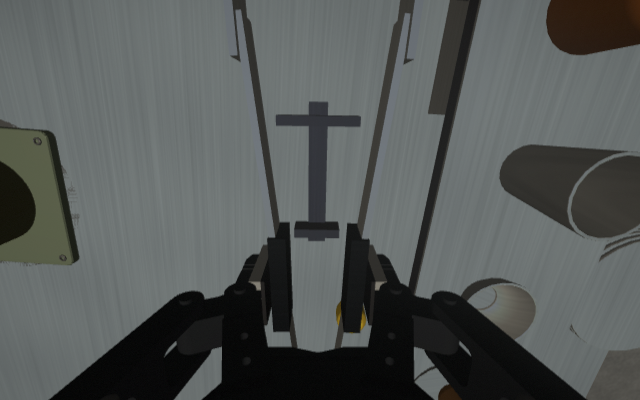

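View pics/s4.png

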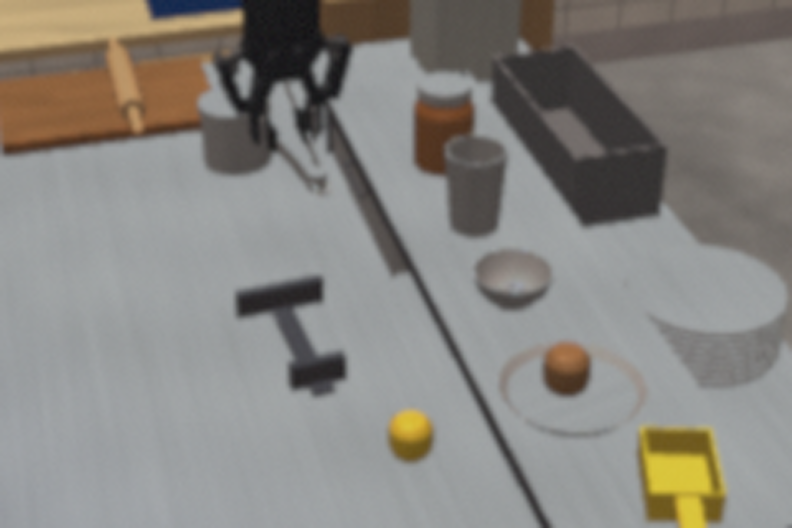

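The tongs hang level and keep the same position in the hand, and the rest is empty. Next I'll turn the jaws toward +x and shift to above the thali.

Emit:
jog_arm:
  moves: "4.4 0 0 0 0.04; 4.4 0 0 0 0.08; 4.4 0 0 0 0.11; 4.4 0 0 0 0.11; 4.4 0 0 0 0.11; 4.4 0 0 0 0.11; 4.4 0 0 0 0.11; 4.4 0 0 0 0.11; 4.4 0 0 0 0.11; 4.4 0 0 0 0.11; 4.4 0 0 0 0.11; 4.4 0 0 0 0.11; 4.4 0 0 0 0.11; 4.4 0 0 0 0.11; 4.4 0 0 0 0.11; 4.4 0 0 0 0.06; 4.4 0 0 0 0.037; 4.4 0 0 0 0"

```text
clock: 10.17
tool_pos: [0.4392, 0.072, 0.259]
eef_rot: [2.22, -2.22, -0.003]
force: [0.3, 0.7, -0.9]
finger_gap: 0.518
```

Emit:
jog_arm:
  moves: "4.4 0.6 -0.1 0 0; 4.4 1.4 -0.3 0 0; 4.4 2.2 -0.5 0 0; 4.4 2.4 -0.6 0 0; 4.4 2.4 -0.6 0 0; 4.4 2.4 -0.6 0 0; 4.4 2.4 -0.6 0 0; 4.4 2.4 -0.6 0 0; 4.4 2.4 -0.6 0 0; 4.4 2.4 -0.6 0 0; 4.4 2 -0.4 0 0; 4.4 1.6 -0.3 0 0; 4.4 1 -0.2 0 0; 4.4 0.6 0 0 0; 4.4 0 0 0 0; 4.4 0 0 0 0"

```text
clock: 11.5
tool_pos: [0.4999, -0.1894, 0.26]
eef_rot: [-2.222, 2.22, 0.002]
force: [0.3, 0.4, -1.1]
finger_gap: 0.517
```

```bash
cat > m.py <<'E'
from h import *
import sys
o=bot.observe(); R=Ro.from_rotvec(o["eef_rot"]).as_matrix(); print(o["clock"],o["tool_pos"],o["finger_gap"]*85.4,o["force"],"yaw",np.degrees(np.arctan2(R[1,0],R[0,0])),"zax",R[:,2].round(4),"q",o["q"].round(2))
w=imaging.get_image("wrist"); cv2.imwrite("pics/%s.png"%sys.argv[1],w["image"])
for k,z in dict(bread_center=.115,thali_floor=.093,tongs_jaw=o["tool_pos"][2]-.002).items():
    for r in nets.tip_of("wrist",k): print(k,r["conf"],r["position"],np.round(atz(w,r["position"],z),4))
jp=o["tool_pos"]-0.12*R[:,1]-[0,0,.002]; print("jaw",jp,proj(w,jp))
E
python3 m.py w5
```

```text
11.5 [ 0.49990512 -0.18942729  0.2600474 ] 44.126766898152 [ 0.25523496  0.43354    -1.14251782] yaw -89.940478752652 zax [-6.e-04  9.e-04 -1.e+00] q [-0.52  0.11  1.63  0.    1.4   1.05]
bread_center 0.71 [330.3, 29.2] [ 0.6398 -0.1998  0.115 ]
bread_center 0.64 [282.0, 165.8] [ 0.5271 -0.1563  0.115 ]
jaw [ 0.61990503 -0.18930256  0.2579739 ] [317.25704714  -8.33632542]
```

View pics/w5.png

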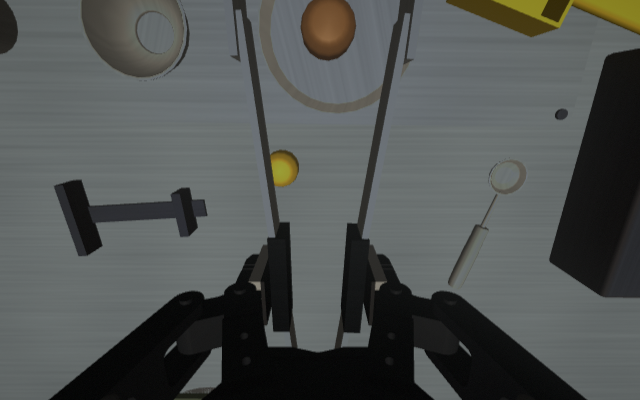

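The bread shows at (328,28) between the arms, slightly right of the tongs' midline, with the thali rim around it. I'll move closer and centre on it.

Emit:
jog_arm:
  moves: "4.4 0.4 -0.6 0 0; 4.4 0.4 -0.8 0 0; 4.4 0.2 -0.6 0 0; 4.4 0 0 0 0; 4.4 0 0 0 0; 4.4 0 0 0 0"

```text
clock: 12.2
tool_pos: [0.5202, -0.1999, 0.26]
eef_rot: [2.222, -2.22, -0.001]
force: [-0.7, 1.7, -1.0]
finger_gap: 0.516
```

```bash
python3 m.py w6; cat > bm.py <<'E'
from h import *
from scipy.optimize import least_squares
from scipy.spatial import ConvexHull
def mask(I,hue=(3,14),smin=90):
    h=cv2.cvtColor(I,cv2.COLOR_BGR2HSV); m=((h[...,0]>=hue[0])&(h[...,0]<=hue[1])&(h[...,1]>=smin)&(h[...,2]>40)).astype(np.uint8)
    n,l,s,c=cv2.connectedComponentsWithStats(m); return l,s,c
a=np.linspace(0,2*np.pi,40,endpoint=False)
# profile: radius by height (rounded ends)
prof=[(0,.012),(.003,.017),(.009,.022),(.022,.022),(.033,.022),(.039,.017),(.044,.008)]
def pts(x,y,zf): return np.array([[x+r*np.cos(b),y+r*np.sin(b),zf+h] for h,r in prof for b in a])
for n in ("wrist","top","side"):
    d=imaging.get_image(n); l,s,c=mask(d["image"])
    for i in range(1,len(s)):
        if s[i,4]>60:
            print(n,s[i],c[i].round(1),atz(d,c[i],.115).round(4))
            x0,y0,w,h=s[i,:4]
            def sil(p):
                q=np.array([proj(d,X) for X in pts(p[0],p[1],.093)]); return np.array([q[:,0].min()-x0+.5,q[:,0].max()-(x0+w)+.5,q[:,1].min()-y0+.5 if y0>0 else 0,q[:,1].max()-(y0+h)+.5])
            r=least_squares(sil,atz(d,c[i],.115)[:2],diff_step=1e-3); print("  fit",r.x.round(4),r.fun.round(2))
E
python3 bm.py
```

```text
12.2 [ 0.5201906  -0.19990868  0.26004388] 44.089765614268686 [-0.72124773  1.72513822 -0.97170411] yaw -89.94583241232164 zax [-6.e-04  3.e-04 -1.e+00] q [-0.52  0.16  1.57 -0.    1.41  1.05]
bread_center 0.63 [275.1, 180.7] [ 0.533  -0.1598  0.115 ]
bread_center 0.58 [318.4, 58.7] [ 0.6382 -0.2007  0.115 ]
tongs_jaw 0.74 [132.7, 222.3] [ 0.549  -0.1144  0.258 ]
jaw [ 0.64019052 -0.19979521  0.25796904] [317.24982069  -8.42354956]
wrist [ 288   25   53   60 1780] [314.6  53.6] [ 0.642  -0.1975  0.115 ]
  fit [ 0.6395 -0.1971] [-0.96  0.96 -1.24  1.59]
top [ 24  52  17  28 111] [31.9 64.5] [1.0092 1.0072 0.115 ]
  fit [1.0059 1.007 ] [-0.32  0.33  6.32 -6.38]
top [ 38  63  30  55 319] [52.  86.3] [0.9305 0.9324 0.115 ]
  fit [0.9176 0.9303] [  6.23  -6.34  19.89 -20.04]
top [ 27  75  15  27 107] [33.9 88.1] [0.9244 0.994  0.115 ]
  fit [0.925 0.994] [-1.36  1.38  5.93 -5.99]
top [62 81 10 32 89] [66.8 96.4] [0.8941 0.8791 0.115 ]
  fit [0.8941 0.8805] [-3.58  3.64  8.45 -8.55]
top [ 38 103  20  22 107] [ 48.9 112.6] [0.8371 0.9364 0.115 ]
  fit [0.8342 0.9414] [ 1.17 -1.19  3.56 -3.5
[... 1382 characters left out ...]
53     0   187   255 34079] [560.5  99.9] [2.0067 0.5809 0.115 ]
  fit [ 1.0885 -0.4225] [ 84.9  -82.91   0.     4.7 ]
side [326  58  38  28 195] [347.5  67.4] [1.1341 1.458  0.115 ]
  fit [1.0841 1.3689] [ 15.45 -15.36  10.59  -9.38]
side [280 107  42  29 332] [298.8 124.4] [0.6183 0.6568 0.115 ]
  fit [0.6339 0.6882] [ 16.23 -16.33   9.89  -8.69]
side [358 113  10  22 114] [362.6 123.2] [0.9071 0.5861 0.115 ]
  fit [0.9056 0.583 ] [ 0.13 -0.13  5.87 -5.59]
side [ 198  137   65   29 1248] [229.  151.1] [0.2768 0.4704 0.115 ]
  fit [0.2799 0.4642] [ 26.62 -26.87   9.45  -7.73]
side [366 224  12  15 150] [371.4 231. ] [ 0.6388 -0.1983  0.115 ]
  fit [ 0.6396 -0.1968] [-1.48  1.46 -0.61  0.51]
```

View pics/w6.png

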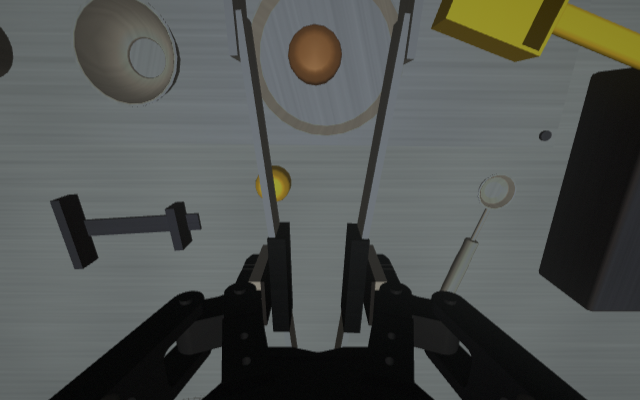

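```bash
python3 - <<'E'
from h import *
o=bot.observe(); w=imaging.get_image("wrist"); I=w["image"]
cv2.imwrite("pics/w6z.png",cv2.resize(I[0:110,215:430],None,fx=3.6,fy=3.6,interpolation=cv2.INTER_CUBIC))
print(o["tool_pos"])
for p in [(237,60),(407,60),(246,2),(400,2),(262,140),(379,140),(268,240),(370,240),(280,225),(355,225)]: print(p,atz(w,p,.262).round(4))
E
```

```text
[ 0.52006021 -0.19991501  0.26032404]
(237, 60) [ 0.6168 -0.1694  0.262 ]
(407, 60) [ 0.6168 -0.2339  0.262 ]
(246, 2) [ 0.6357 -0.1742  0.262 ]
(400, 2) [ 0.6358 -0.2295  0.262 ]
(262, 140) [ 0.5869 -0.1772  0.262 ]
(379, 140) [ 0.587  -0.2253  0.262 ]
(268, 240) [ 0.5417 -0.1773  0.262 ]
(370, 240) [ 0.5417 -0.2242  0.262 ]
(280, 225) [ 0.5491 -0.1831  0.262 ]
(355, 225) [ 0.5492 -0.217   0.262 ]
```

View pics/w6z.png

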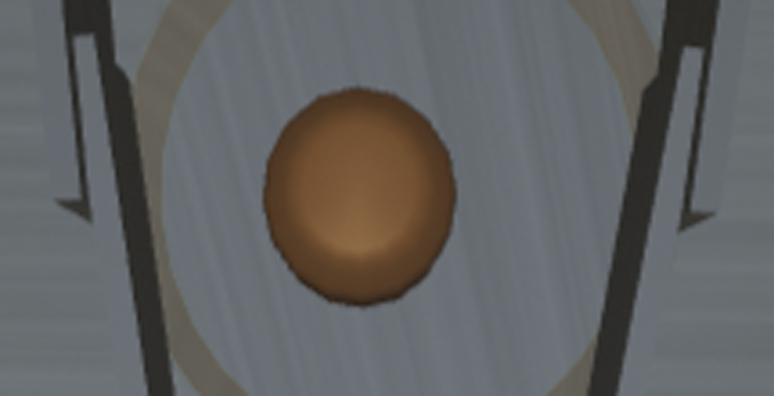

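Both fits put the bread at (0.6395, -0.197), while the jaw midline sits near y=-0.202. I'll correct by 5 mm, descend partway and recheck.

Emit:
jog_arm:
  moves: "4.4 -0.2 -0.1 0.5 0; 4.4 -0.3 -0.1 1 0; 4.4 0 0 1.5 0; 4.4 0 0 1.5 0; 4.4 0 0 1 0; 4.4 0 0 0.5 0; 4.4 0 0 0 0; 4.4 0 0 0 0; 4.4 0 0 0 0"

```text
clock: 13.35
tool_pos: [0.5228, -0.1953, 0.2011]
eef_rot: [-2.222, 2.22, -0.003]
force: [0.4, 0.5, -1.2]
finger_gap: 0.515
```

```bash
python3 m.py w7; python3 bm.py | grep -A1 -E "^wrist"; python3 - <<'E'
from h import *
s=imaging.get_image("side")["image"]; cv2.imwrite("pics/s7.png",cv2.resize(s[170:300,300:440],None,fx=4.5,fy=4.5,interpolation=cv2.INTER_CUBIC))
E
```

```text
13.35 [ 0.52280567 -0.19525314  0.2011455 ] 44.02072666334646 [ 0.42601367  0.50832172 -1.18596134] yaw -89.95269580207528 zax [ 1.5e-03 -8.0e-04 -1.0e+00] q [-0.51  0.21  1.64  0.    1.29  1.06]
bread_center 0.71 [270.1, 197.6] [ 0.5375 -0.1597  0.115 ]
jaw [ 0.64280549 -0.19515392  0.1993265 ] [317.24754386  -8.45632348]
wrist [ 287    3   69   80 2970] [320.9  42.1] [ 0.6422 -0.1976  0.115 ]
  fit [ 0.6397 -0.1975] [-1.52  1.53 -1.49  2.08]
```

View pics/w7.png

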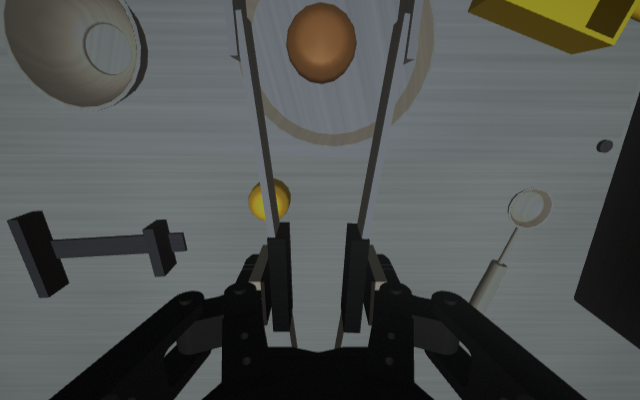

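View pics/s7.png

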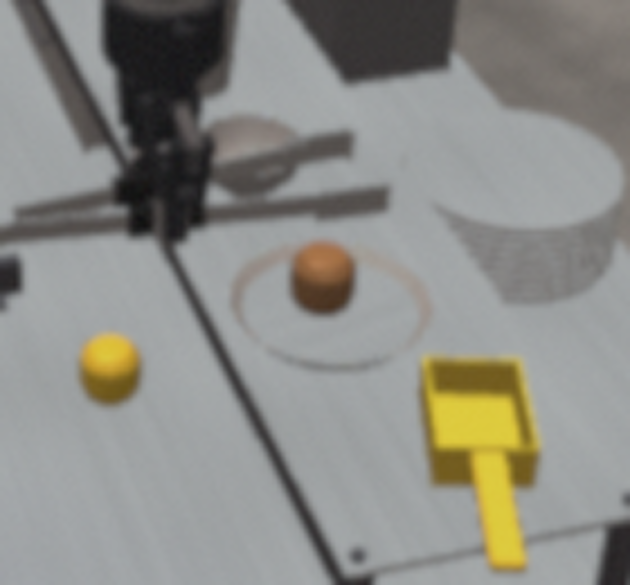

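The bread (321,42) is on the jaw midline (322), and the tongs look level from the side. Descending onto it.

Emit:
jog_arm:
  moves: "4.4 0 0 0.5 0; 4.4 0 0 1 0; 4.4 0 0 1.2 0; 4.4 0 0 1.2 0; 4.4 0 0 1.2 0; 4.4 0 0 1 0; 4.4 0 0 0.8 0; 4.4 0 0 0.6 0; 4.4 0 0 0.4 0; 4.4 0 0 0.2 0; 4.4 0 0 0 0; 4.4 0 0 0 0"

```text
clock: 14.75
tool_pos: [0.5226, -0.1951, 0.1197]
eef_rot: [-2.222, 2.22, -0.002]
force: [0.1, -0.5, -0.8]
finger_gap: 0.517
```

```bash
python3 m.py w8; python3 - <<'E'
from h import *
s=imaging.get_image("side")["image"]; cv2.imwrite("pics/s8.png",cv2.resize(s[190:290,310:430],None,fx=5.5,fy=5.5,interpolation=cv2.INTER_CUBIC))
E
```

```text
14.75 [ 0.52256124 -0.19514926  0.11973885] 44.186167253384504 [ 0.08519704 -0.51945118 -0.84946378] yaw -89.95344477653087 zax [ 9.e-04 -5.e-04 -1.e+00] q [-0.51  0.31  1.7  -0.    1.13  1.06]
bread_center 0.97 [325.7, 2.0] [ 0.6401 -0.1983  0.115 ]
bread_center 0.7 [255.9, 228.1] [ 0.5473 -0.1659  0.115 ]
jaw [ 0.64256116 -0.1950517   0.11784176] [317.24113061  -8.42169053]
```

View pics/w8.png

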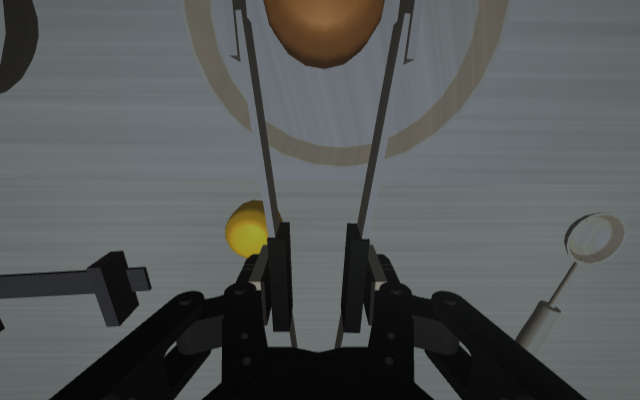

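View pics/s8.png

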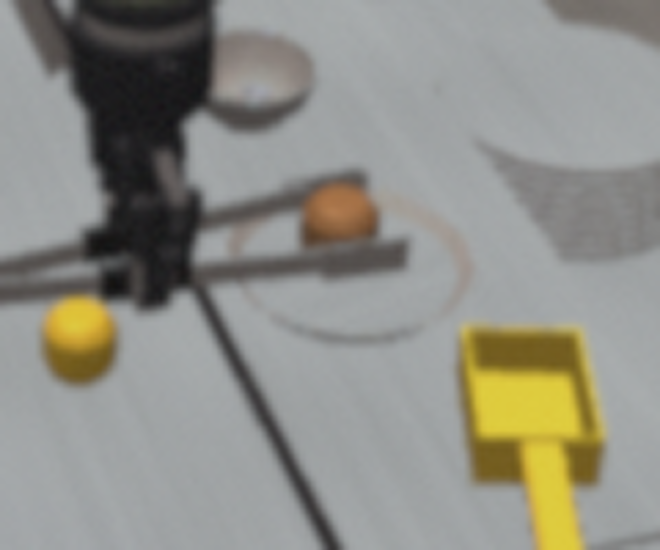

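The bread sits between the jaw plates (columns 264–384, arms at 249 and 400), with nothing touching. Squeezing now.

Emit:
jog_arm:
  moves: "4.3 0 0 0 0; 4.2 0 0 0 0; 4.1 0 0 0 0; 4 0 0 0 0; 3.9 0 0 0 0; 3.8 0 0 0 0; 3.7 0 0 0 0; 3.6 0 0 0 0; 3.5 0 0 0 0; 3.4 0 0 0 0; 3.2 0 0 0 0; 3 0 0 0 0; 3 0 0 0 0; 3 0 0 0 0; 3 0 0 0 0; 3 0 0 0 0"
  grip_force: 40

```text
clock: 16.33
tool_pos: [0.5222, -0.195, 0.1193]
eef_rot: [2.222, -2.221, 0.0]
force: [-0.4, -1.0, -0.2]
finger_gap: 0.411
```

```bash
python3 m.py w9; python3 - <<'E'
from h import *
s=imaging.get_image("side")["image"]; cv2.imwrite("pics/s9.png",cv2.resize(s[190:290,310:430],None,fx=5.5,fy=5.5,interpolation=cv2.INTER_CUBIC))
E
```

```text
16.3333 [ 0.52222992 -0.19500306  0.11934387] 35.081134413919436 [-0.39535697 -1.01415272 -0.21230609] yaw -89.95449541902065 zax [ 1.e-04 -2.e-04 -1.e+00] q [-0.51  0.31  1.7  -0.    1.13  1.06]
bread_center 0.89 [253.5, 227.6] [ 0.5474 -0.1647  0.115 ]
bread_center 0.85 [324.2, 1.0] [ 0.64   -0.1975  0.115 ]
bread_center 0.55 [43.4, 281.1] [ 0.5179 -0.0564  0.115 ]
jaw [ 0.64222988 -0.19490775  0.11736006] [317.25745839  -8.49038303]
```

View pics/w9.png

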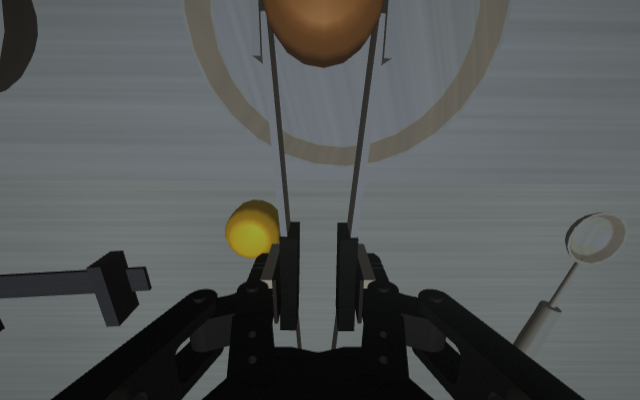

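View pics/s9.png

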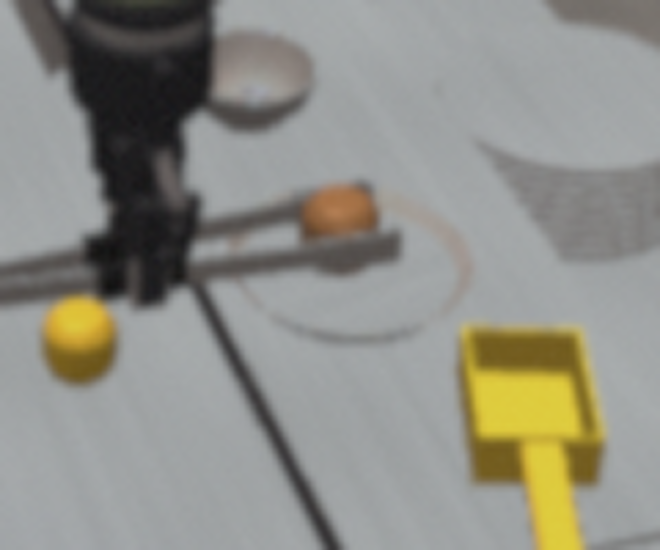

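The grip plates stopped at 35 mm with the jaws on the bread, and the thali hasn't moved. Lifting straight up.

Emit:
jog_arm:
  moves: "3 0 0 -0.2 0; 3 0 0 -0.4 0; 3 0 0 -0.6 0; 3 0 0 -0.8 0; 3 0 0 -1 0; 3 0 0 -1 0; 3 0 0 -1 0; 3 0 0 -1 0; 3 0 0 -1 0; 3 0 0 -1 0; 3 0 0 -1 0; 3 0 0 -1 0; 3 0 0 -1 0; 3 0 0 -0.8 0; 3 0 0 -0.6 0; 3 0 0 -0.4 0; 3 0 0 -0.2 0; 3 0 0 0 0; 3 0 0 0 0; 3 0 0 0 0"

```text
clock: 18.25
tool_pos: [0.5218, -0.1947, 0.2486]
eef_rot: [2.222, -2.22, -0.002]
force: [-0.9, 0.5, -1.7]
finger_gap: 0.409
```

```bash
python3 m.py w10; python3 - <<'E'
from h import *
s=imaging.get_image("side")["image"]; cv2.imwrite("pics/s10.png",cv2.resize(s[150:290,290:450],None,fx=4.2,fy=4.2,interpolation=cv2.INTER_CUBIC))
E
```

```text
18.25 [ 0.52181077 -0.19473105  0.2485624 ] 34.96120994951672 [-0.92234639  0.47393774 -1.71912665] yaw -89.95337865486943 zax [-1.2e-03  7.0e-04 -1.0e+00] q [-0.51  0.17  1.59  0.    1.38  1.06]
bread_center 0.86 [323.5, 3.9] [ 0.6759 -0.1993  0.115 ]
bread_center 0.65 [274.6, 181.5] [ 0.5367 -0.1558  0.115 ]
thali_floor 0.95 [332.0, 57.9] [ 0.6419 -0.2074  0.093 ]
jaw [ 0.64181064 -0.1946333   0.24641443] [317.20447541  -8.42998386]
```

View pics/w10.png

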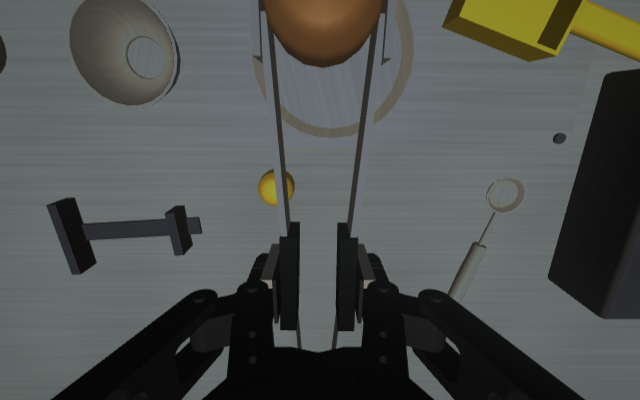

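View pics/s10.png

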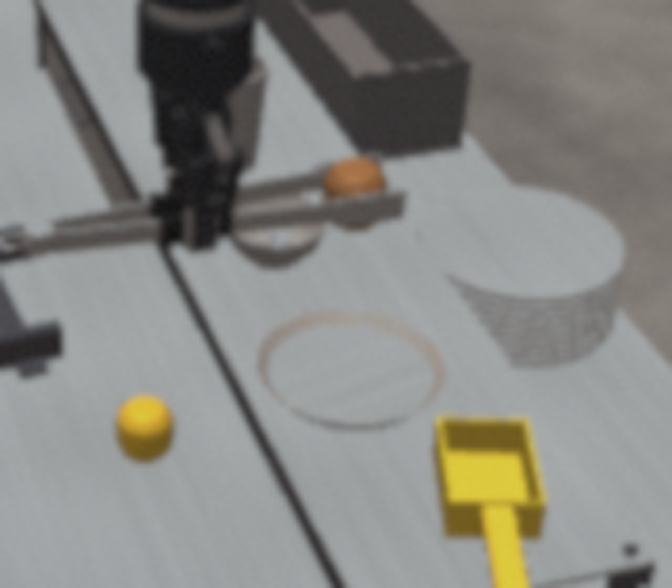

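The bread is held in the jaws 13 cm up, in the same place in the hand view, and the thali is where it was. I'll hold briefly, recheck, then hand in.

Emit:
jog_arm:
  moves: "3 0 0 0 0; 3 0 0 0 0; 3 0 0 0 0; 3 0 0 0 0; 3 0 0 0 0; 3 0 0 0 0; 3 0 0 0 0; 3 0 0 0 0; 3 0 0 0 0; 3 0 0 0 0; 3 0 0 0 0; 3 0 0 0 0"

```text
clock: 19.5
tool_pos: [0.5222, -0.1949, 0.2492]
eef_rot: [2.222, -2.221, -0.0]
force: [0.5, 1.0, -1.7]
finger_gap: 0.412
```

```bash
python3 - <<'E'
from h import *
a=cv2.imread("pics/w10.png"); b=imaging.get_image("wrist")["image"]; print("mean diff",np.abs(a[:75,262:386].astype(int)-b[:75,262:386]).mean(), bot.observe()["tool_pos"],bot.observe()["finger_gap"]*85.4,bot.observe()["clock"])
print(bot.sign_off())
E
```

```text
mean diff 0.5021505376344086 [ 0.52218152 -0.19493499  0.2492876 ] 34.78518057433309 19.55
the job is handed in; nothing more can be done
None
```

The bread is held up in the tongs, about 13 cm above where it stood on the thali, and I handed the job in at 19.6 s of the 42 s allowed.

I gripped the tongs by their plates at 44 mm and lifted them off the rest. I then lowered the jaws around the brown bread and squeezed with 40 N until the plates stopped at 35 mm, slightly under the 36 mm expected. Then I lifted straight up.

- **Hold:** after a further second of holding, the wrist picture showed no change and the bread had not slipped.
- **Thali and nearby things:** in the side and wrist pictures the thali looked undisturbed and nothing near it seemed to have moved. I judged this by eye and did not measure it.
- **Contact with the bread:** the gripper stayed about 10 cm behind the bread the whole time. The largest tool force in my readings was about 10 N, when closing on the tongs in the rest.
- **Disagreements:** the network's first bread position from the top camera was about 1 cm off the fits from the wrist and side cameras, so I used the fits. It also reported the yellow ball as bread several times, which I ignored. The tongs sat about 1° turned in the grip, which I corrected by moving 5 mm sideways.

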